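# Pin the loaded instrument tray into its steriliser carrier

### The arm

A 6-joint arm with a two-finger parallel gripper is mounted at the origin on the work surface. World frame = base frame: x ahead of the robot, y to its left, z up, the work surface at z = 0. Lengths are in m, angles in degrees, forces in N, time in s.
With the tool pointing down it reaches from about 0.3 to 1 m from the base axis. Payload 5.1 kg.
Tool frame: the origin (TCP) lies at the very end of the fingers, on their centre line; the grasp point (between the pads) lies 19 mm behind it; z points along the fingers, y is the direction in which the jaws open and shut (so a half turn about z gives the same grasp; the last joint's range is limited). The gripper opens to 95 mm and grips with 3 to 60 N. Pads are 20 mm wide; open, the fingers measure 119 mm over their backs; the gripper's body (75 mm by 180 mm) begins 59 mm behind the grasp point.
Start: joints at [61.444, 7.093, 94.555, -0, 78.352, -4.733], TCP at [0.263, 0.595, 0.215] pointing down, gripper open.
Joint ranges: [-149.61, 149.61], [-58.7, 133.49], [1.44, 155.28], [-77.14, 257.14], [18.33, 153.61], [-166.67, 166.67]. Speed limits (degrees/s): [147.25, 147.25, 180, 180, 180, 180].

### API

Orientations are given as a 3x3 rotation matrix whose columns are the frame's x, y, z axes.
In Python, from station import sensors, imaging, job, nets gives the robot as it stands. The module is installed in compiled form; this text tells all that it offers.
- The arm moves only by the tool play_rows, never from a script. Its arguments are lists of equal length, an entry for each row: "linear": the shift along the world's x, y, z in cm, a list of three; "yaw": the turn about the world's z in degrees; "fingers": the opening, from 0 (shut) to 1 (fully open). A call has 1 to 5 rows; each row is the pose to reach, as a shift and turn from the pose measured when the call began; what a row does not reach only later rows make up. A row lasts 1/10 s, in which the tool goes at most 50 mm and 8.59 degrees, less where a joint would pass 70% of its speed; a pose out of reach is approached as far as the arm can. A call with a gripper value outside its range is refused whole. The fingers move at their own pace and stop on an object; the grip force is fixed at half the most. Time passes only in rows, so rows that repeat a pose let the fingers close. It gives the time, the measured TCP pose, the force and the opening at its end, in the units of the state.
- sensors.state(): the state, without advancing time (a new reading comes with each control period).
- imaging.snapshot(name): name is "scene" or "top" or "wrist"; returns a dict with "pixels" (420x560x3 uint8, blue, green, red), "fx", "fy", "cx", "cy" (pixels), "dist" ([k1, k2, p1, p2, k3] as OpenCV has them; the pictures are not rectified), "extrinsics" (4x4, takes a point from camera to world coordinates); the wrist camera has in their place "T_tool_cam" (4x4, takes a point from camera to tool coordinates, whose origin is the TCP and whose axes are the flange's). Camera axes: x right, y down, z forward; pixel columns grow to the right and rows downward; lengths in m; the calibration is good to about 2 mm. A picture is of the moment at which its call begins: read the wrist's pose just before it. There is no depth.
- job.finish_job(): hands the job in, once; it reports no verdict.
Trained networks look in the newest picture that a camera, given by its name, has taken for a name from the list of things; names that differ only in an ending like _2 or _b are one class to them, and where a whole thing is asked for, a point or a joint stands for the part that bears it (a point fixed in the world has none). Each returns a list of dicts, best first, with "conf" (0 to 1); they miss things now and then, are a little off and sometimes report something else, mostly with a low value. They report only what shows in the picture. A call takes as long as a camera call. They do not tell look-alikes from the thing itself.
- nets.outline_of(camera, target): "pixels" (420x560 bool, what is visible of it) and "location" ([column, row] in pixels, amid what is visible of it).
- nets.tip_of(camera, target): "location" ([column, row] in pixels: a listed point, or the origin of a listed thing).
The state is a dict: "time_s": time; "joints": joint angles; "qvel": joint speeds; "effort": joint torques, N m; "position": TCP position; "tcp_rot": TCP orientation; "contact_force": force on the tool from outside, world axes, zero at the start; "ft_torque": the same for the moment, N m; "width": opening from 0.0 (shut) to 1.0 (fully open).
Only numpy, scipy, OpenCV 4.12 (cv2) and the standard library are available. Lean on these libraries where they do the work, as an engineer would, in place of code of your own. Each camera call takes 0.05 s, during which the arm holds its last target. There are 200 camera calls.

### The job

Push the instrument tray fully home in its carrier by the blue handle, then take the ball-lock pin from its white stand, and, with both red buttons squeezed, slide it down through the hole in the yellow catch plate and the tongue below it until its collar sits on the plate; let go so that the balls spring out and lock it. Feel gently for the hole (never lean on the carrier with the pin harder than 30 N), and leave the other things on the counter where they are.

Things in the scene. Friction and masses are not known exactly. Their poses are not given: they have to be found in the camera images.
- carrier: Steel tray carrier fixed to the counter; base plate 360 x 150 x 8 mm with two 26 mm high guide rails at y = +-69 mm. Origin: centre of its underside. x runs along its length, from the tray's blue handle towards the yellow catch, the way the tray slides home; y across; z up.
- catch_nominal (a point): Point x 115, y 0, z 70 mm of the carrier (axes as the carrier's), level with the top of the yellow upper catch plate (50 x 88 x 8 mm). The true 12 mm hole (1.5 mm chamfer) lies on the carrier's y line through here, but up to 10 mm to either side: the catch is screwed tight in slots and this offset is not measured, find it by feel or sight. Pushing does not move it.
- catch_low (a point): Point x 115, y 0, z 40 mm of the carrier (axes as the carrier's): underside of the lower catch plate, 8 mm thick, whose 12 mm hole is exactly below that of the yellow plate. Between the plates, 52 to 58 mm above the counter, comes the tray's tongue; its slot (12.5 mm along x, 34 mm across) lies under the hole only when the tray is home.
- tray (a joint): How far the open steel instrument tray (170 x 120 mm, rim 52 mm above the counter) has slid along the carrier's +x, in m: starts between 0 and 0.025 and stops hard at 0.060 = fully home. It drags with about 3 N and stays where it is left.
- tray_handle (a point): Top centre of the tray's blue handle, an upright plate at the tray's rear end, 10 mm thick along the carrier's x, 70 mm wide across, rising from 49 to 107 mm above the counter. Pinch it from above or push it from behind. Axes as the carrier's.
- pin_grip (a point): Centre of the ball-lock pin's black head, 28 (x) x 24 (y) x 34 mm (z, up along the pin). A red button 14 mm wide, 22 mm high stands 3.5 mm out of each of its +y and -y faces; a firm grasp along y presses both flush. The rubber-faced collar, 24 mm across, has its underside 25 mm below this point. The pin, about 0.12 kg, is home with its collar on the yellow plate and this point 95 mm above the counter.
- pin: The same pin; origin at the middle of its tip, 73 mm below the centre of the head, z up. The 10 mm shank is 48 mm long below the collar, its last 10 mm tapering to a 4 mm flat tip. Two brass balls, upper edge 32 mm below the collar, stand 3 mm out of the shank at +y and -y while the buttons are out, and then do not yield to a push; squeezing the buttons draws them in.
- pin_stand: White plastic block 90 x 70 x 52 mm fixed to the counter, with a loose 20 mm hole in its middle in which the pin stands with its collar on top. Origin: centre of its underside.
- button_l (a joint): Travel of the pin's +y button in m: 0 = out (its ball out), 0.0035 = flush with the head (its ball in). A spring of about 6 N pushes it back out.
- button_r (a joint): Travel of the pin's -y button in m, likewise.
- canister_mid (a point): Bystander: steel canister, 76 mm across, 110 mm high; middle.
- cup_mid (a point): Bystander: grey plastic cup, 70 mm across, 85 mm high; middle.
- spray_mid (a point): Bystander: white bottle with a blue cap, 60 mm across, 170 mm high; middle.
- dish_mid (a point): Bystander: steel bowl, 120 mm across, 40 mm high; middle.
- tape_roll_mid (a point): Bystander: green roll of tape lying flat, 80 mm across, 20 mm high; middle.
There are look-alikes about, which are no part of the job. What is shaped like the pin but pink or purple is not meant.

How it is judged:
By the outcome, as a careful person would: the job done as asked, in the order asked, and still so for the second after the job is handed in, with the robot touching nothing.
It also fails if it takes over 70 s, if anything falls off the work surface, if the arm or the gripper's body presses on something with over 40 N, if the wrist force passes 120 N, or if a joint passes its speed limit or range.

## Working session

There is one attempt and no reset: what is moved stays moved. The work goes in short steps, Python scripts to look and compute and a tool call to move; the robot and the scene stay as the last step left them, time stands still between calls to the robot, and variables do not carry over. Pictures are saved under pics/ and viewed, about 8 in all and at most 12, crops included, and the job is handed in when it is done.

Besides the shell and the picture viewer there is one more tool, called after "Call:" as name(argument=value, ...), one argument or row to a line, values as JSON. play_rows: Moves the arm, as the interface text tells. Its arguments: {"type":"object","properties":{"linear":{"type":"array"},"yaw":{"type":"array"},"fingers":{"type":"array"}},"required":["linear","yaw","fingers"]}

```bash
mkdir -p pics; cat > h.py <<'E'
import numpy as np, cv2
from station import sensors, imaging, job, nets
def snap(n):
    s=sensors.state(); d=imaging.snapshot(n)
    if 'extrinsics' in d: T=np.array(d['extrinsics'])
    else:
        W=np.eye(4); W[:3,:3]=s['tcp_rot']; W[:3,3]=s['position']; T=W@np.array(d['T_tool_cam'])
    d['T']=T; d['K']=np.array([[d['fx'],0,d['cx']],[0,d['fy'],d['cy']],[0,0,1.]]); d['dist']=np.array(d['dist'],float); return d
def ray(d,px):
    u=cv2.undistortPoints(np.array([[px]],float),d['K'],d['dist'])[0,0]
    return d['T'][:3,3], d['T'][:3,:3]@np.array([u[0],u[1],1])
def atz(d,px,z):
    o,r=ray(d,px); return o+r*(z-o[2])/r[2]
def proj(d,P):
    Ti=np.linalg.inv(d['T']); c=(Ti[:3,:3]@np.atleast_2d(P).T).T+Ti[:3,3]
    return cv2.projectPoints(c,np.zeros(3),np.zeros(3),d['K'],d['dist'])[0][:,0]
def tri(obs):
    A=np.zeros((3,3));b=np.zeros(3)
    for d,p in obs:
        o,r=ray(d,p); r=r/np.linalg.norm(r); M=np.eye(3)-np.outer(r,r); A+=M;b+=M@o
    return np.linalg.solve(A,b)
E
cat > a.py <<'E'
from h import *
np.set_printoptions(precision=3,suppress=True)
D={}
for c in ['scene','top']:
    D[c]=d=snap(c); cv2.imwrite(f'pics/{c}0.png',d['pixels'])
    print(c,d['T'][:3,3],d['fx'])
    for t in ['carrier','catch_nominal','catch_low','tray_handle','pin_grip','pin','pin_stand','canister_mid','cup_mid','spray_mid','dish_mid','tape_roll_mid']:
        print(t,[(round(r['conf'],2),np.round(r['location']).tolist()) for r in nets.tip_of(c,t)][:4])
E
python3 a.py
```

```text
scene [ 1.189 -0.122  0.75 ] 382.74091211238317
carrier [(0.91, [308.0, 231.0])]
catch_nominal [(0.65, [357.0, 210.0])]
catch_low [(0.85, [353.0, 218.0])]
tray_handle [(0.86, [252.0, 200.0])]
pin_grip [(0.65, [199.0, 204.0]), (0.63, [146.0, 172.0]), (0.58, [121.0, 187.0]), (0.52, [158.0, 198.0])]
pin [(0.75, [161.0, 218.0]), (0.73, [126.0, 210.0]), (0.73, [152.0, 193.0]), (0.69, [200.0, 221.0])]
pin_stand [(0.66, [166.0, 215.0])]
canister_mid [(0.83, [426.0, 184.0])]
cup_mid [(0.94, [440.0, 250.0])]
spray_mid [(0.69, [157.0, 255.0])]
dish_mid [(0.94, [380.0, 287.0])]
tape_roll_mid [(0.88, [258.0, 303.0]), (0.47, [162.0, 214.0])]
top [ 0.515 -0.058  1.124] 457.59947492699865
carrier [(0.91, [252.0, 216.0])]
catch_nominal [(0.58, [202.0, 214.0])]
catch_low [(0.77, [203.0, 216.0])]
tray_handle [(0.98, [310.0, 210.0])]
pin_grip [(0.72, [341.0, 219.0]), (0.7, [410.0, 324.0]), (0.7, [399.0, 168.0]), (0.66, [409.0, 251.0])]
pin [(0.85, [459.0, 282.0]), (0.82, [415.0, 299.0]), (0.65, [401.0, 248.0]), (0.5, [372.0, 218.0])]
pin_stand [(0.76, [399.0, 250.0])]
canister_mid [(0.91, [111.0, 246.0])]
cup_mid [(0.97, [131.0, 165.0])]
spray_mid [(0.81, [397.0, 171.0])]
dish_mid [(0.73, [132.0, 166.0]), (0.7, [401.0, 252.0]), (0.67, [203.0, 132.0])]
tape_roll_mid [(0.94, [312.0, 133.0])]
```

```bash
python3 -c "
import cv2
a=cv2.imread('pics/scene0.png')[130:340,80:500];b=cv2.imread('pics/top0.png')[100:350,60:500]
cv2.imwrite('pics/s1.png',cv2.resize(a,(800,400)));cv2.imwrite('pics/t1.png',cv2.resize(b,(792,450)))"
```

```text
(no output)
```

View pics/s1.png

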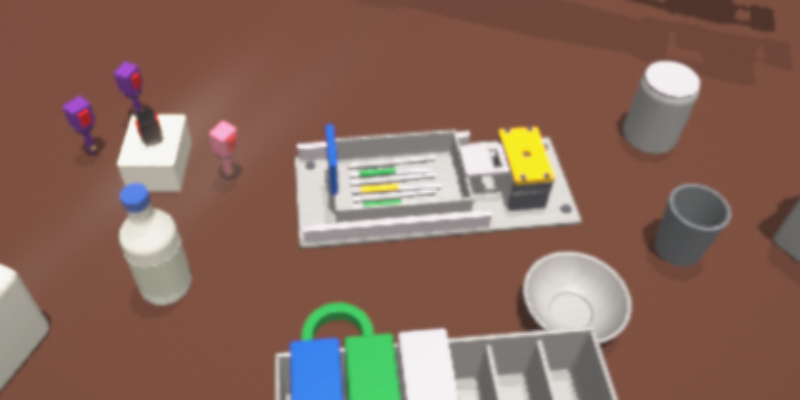

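View pics/t1.png

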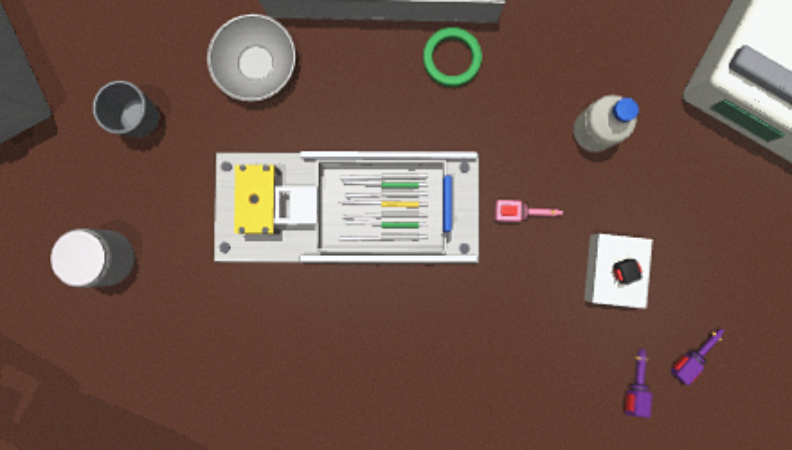

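Scene crop: the black head with red buttons in the white stand (full-image pixel ≈158,198; top ≈409,251) is the target. It could be confused with the two purple pins (scene 121,187 and 146,172; top 410,324 and ~445,300) and the pink one (scene 199,204; top 341,219). I choose the black one by its description. The yellow plate's hole shows in top at about (201,210).

```bash
cat > b.py <<'E'
from h import *
np.set_printoptions(precision=4,suppress=True)
T=snap('top'); S=snap('scene')
im=T['pixels']; hsv=cv2.cvtColor(im,cv2.COLOR_BGR2HSV)
def rect(mask,z,name):
    n,l,st,_=cv2.connectedComponentsWithStats(mask.astype(np.uint8)); i=1+np.argmax(st[1:,4])
    ys,xs=np.nonzero(l==i); P=np.array([atz(T,p,z)[:2] for p in np.c_[xs,ys]],np.float32)
    r=cv2.minAreaRect(P*1000); print(name,r, P.mean(0)); return r
H,Sa,V=cv2.split(hsv)
rect((H>20)&(H<35)&(Sa>150)&(V>120),.070,'yellow')
rect((H>100)&(H<125)&(Sa>130)&(np.arange(560)[None]<340)&(np.arange(560)[None]>280),.107,'handle')
m=nets.outline_of('top','carrier')[0]['pixels']; rect(m,.02,'carrier'); 
m=nets.outline_of('top','pin_stand')[0]['pixels']; rect(m,.052,'stand')
for c in [(215,152),(478,152),(478,262),(215,262)]:
    print(atz(T,(60+c[0]*.5556,100+c[1]*.5556),.008))
print('hole',atz(T,(201.1,210),.07))
print('handle tri',tri([(T,(310,210)),(S,(252,200))]))
print('pin tri',tri([(T,(409,251)),(S,(158,198))]),'pin top z.103',atz(T,(409,251),.105))
for n,p in dict(pinkhead=(343,217),pinktip=(372,218),pur1=(410,324),pur1t=(416,296),spray=(397,171)).items(): print(n,atz(T,p,.02))
print('spray top',atz(T,(60+626*.5556,100+110*.5556),.17))
m=(((H<8)|(H>172))&(Sa>160)&(V>100)); ys,xs=np.nonzero(m); 
k=(abs(xs-409)<15)&(abs(ys-251)<15); print(np.c_[xs,ys][k])
cv2.imwrite('pics/pin1.png',cv2.resize(np.hstack([im[215:285,370:440],S['pixels'][165:235,110:180]]),(800,400),interpolation=cv2.INTER_CUBIC))
E
python3 b.py
```

```text
yellow ((581.0181884765625, 137.57777404785156), (85.9677505493164, 49.035404205322266), 1.3673827648162842) [0.5809 0.1369]
handle ((919.8114013671875, -140.78924560546875), (51.76350021362305, 158.9204559326172), 88.37986755371094) [ 0.9194 -0.1402]
carrier ((577.8990478515625, 21.580856323242188), (151.57583618164062, 356.2217712402344), 1.7527241706848145) [0.5768 0.0212]
stand ((500.3682556152344, -336.4967041015625), (84.34579467773438, 91.38146209716797), 82.92921447753906) [ 0.4999 -0.3343]
[0.6479 0.204  0.008 ]
[ 0.6557 -0.156   0.008 ]
[ 0.5061 -0.1584  0.008 ]
[0.4977 0.1983 0.008 ]
hole [0.5821 0.1365 0.07  ]
handle tri [ 0.5838 -0.1123  0.1274]
pin tri [ 0.4977 -0.3448  0.0665] pin top z.103 [ 0.4985 -0.3367  0.105 ]
pinkhead [ 0.576  -0.1984  0.02  ]
pinktip [ 0.5751 -0.2689  0.02  ]
pur1 [ 0.3217 -0.3645  0.02  ]
pur1t [ 0.389  -0.3782  0.02  ]
spray [ 0.6915 -0.3296  0.02  ]
spray top [ 0.6893 -0.3158  0.17  ]
[[414 247]
 [415 249]
 [402 250]
 [403 250]
 [404 250]
 [415 250]
 [402 251]
 [403 251]
 [404 251]
 [403 252]
 [404 252]
 [403 253]
 [404 253]
 [405 253]
 [403 254]
 [404 254]
 [405 254]
 [404 255]
 [405 255]]
```

View pics/pin1.png

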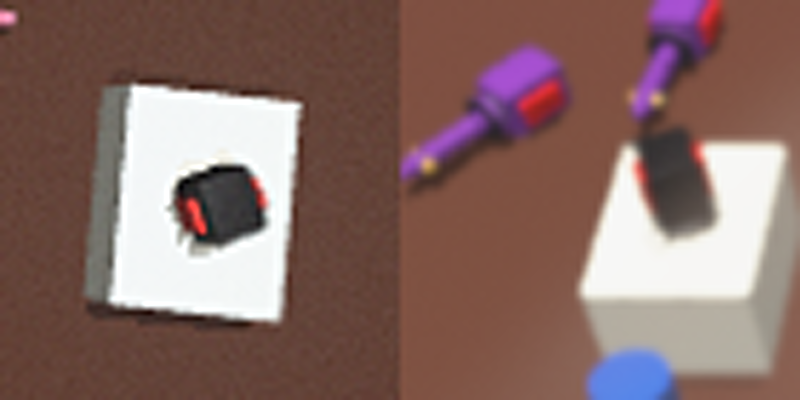

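The crop confirms it: black head and red buttons, upright in the white stand, with the buttons' axis turned about 15° from world y. Next I look with the wrist camera over the catch.

```bash
python3 -c "
from h import *
np.set_printoptions(precision=4,suppress=True)
s=sensors.state();print(s['tcp_rot'],s['position'],s['contact_force'],s['width'])
print(imaging.snapshot('wrist')['T_tool_cam'])
T=snap('top')
for x in (443,453):print('handle',atz(T,(60+x*.5556,100+202*.5556),.107))"
```

```text
[[-0.9148  0.404  -0.    ]
 [ 0.404   0.9148 -0.    ]
 [ 0.     -0.     -1.    ]] [0.2626 0.5946 0.2147] [ 0.0612 -0.3143 -0.0792] 1.0038402464278187
[[ 0.0009 -0.9709 -0.2394  0.0661]
 [ 1.      0.0007  0.0006 -0.0002]
 [-0.0004 -0.2394  0.9709 -0.1701]
 [ 0.      0.      0.      1.    ]]
handle [ 0.58   -0.1049  0.107 ]
handle [ 0.5803 -0.1173  0.107 ]
```

Call:
play_rows(
  linear=[
    [4,-5,2],
    [9,-10,2],
    [14,-15,2],
    [19,-20,2],
    [23,-25,2],
  ],
  yaw=[0,0,0,0,0],
  fingers=[0,0,0,0,0],
)

```text
time_s: 2.1
position: [0.432, 0.4117, 0.2346]
tcp_rot: [[-0.915, 0.404, 0.001], [0.404, 0.915, 0.001], [-0.0, 0.001, -1.0]]
contact_force: [0.1, 0.3, -0.1]
width: 0.639
```

Call:
play_rows(
  linear=[
    [3,-5,1],
    [6,-10,1],
    [9,-15,1],
    [12,-20,1],
    [14,-25,1],
  ],
  yaw=[6,12,18,24,24],
  fingers=[0,0,0,0,0],
)

```text
time_s: 2.6
position: [0.556, 0.1954, 0.2449]
tcp_rot: [[-1.0, -0.005, 0.001], [-0.005, 1.0, 0.001], [-0.001, 0.001, -1.0]]
contact_force: [0.1, 0.2, 0.6]
width: 0.216
```

Call:
play_rows(
  linear=[
    [0,-3,0],
    [0,-3,0],
    [0,-3,0],
  ],
  yaw=[0,0,0],
  fingers=[0,0,0],
)

```text
time_s: 2.9
position: [0.5561, 0.165, 0.2449]
tcp_rot: [[-1.0, -0.004, 0.001], [-0.004, 1.0, 0.002], [-0.001, 0.002, -1.0]]
contact_force: [-0.5, 0.6, 0.2]
width: 0.009
```

```bash
python3 -c "
from h import *
np.set_printoptions(precision=4,suppress=True)
d=snap('wrist'); cv2.imwrite('pics/w1.png',d['pixels'])
print(d['T'],d['fx'])
im=d['pixels'];H,S,V=cv2.split(cv2.cvtColor(im,cv2.COLOR_BGR2HSV))
m=((H>20)&(H<35)&(S>150)&(V>80)).astype(np.uint8)
ys,xs=np.nonzero(m);P=np.array([atz(d,p,.07)[:2] for p in np.c_[xs,ys]],np.float32)
print(cv2.minAreaRect(P*1000))
cs,h=cv2.findContours(m,cv2.RETR_CCOMP,cv2.CHAIN_APPROX_NONE)
for c,hh in zip(cs,h[0]):
  if hh[3]>=0 and cv2.contourArea(c)>10:
    M=cv2.moments(c);p=(M['m10']/M['m00'],M['m01']/M['m00']);print(cv2.contourArea(c),p,atz(d,p,.07))
print(proj(d,[.574,.137,.07]))
for t in ['catch_nominal','carrier']: print(t,[(r['conf'],r['location']) for r in nets.tip_of('wrist',t)][:2])
"
```

```text
[[-0.0044  0.9706  0.2408  0.4896]
 [ 1.      0.0037  0.0031  0.164 ]
 [ 0.0021  0.2408 -0.9706  0.415 ]
 [ 0.      0.      0.      1.    ]] 376.6527433980637
((577.038330078125, 79.67632293701172), (78.88182830810547, 164.07949829101562), 0.2358468472957611)
[[245.729  209.6979]]
catch_nominal [(0.73, [245.2, 214.2])]
carrier [(0.96, [147.1, 196.4])]
```

View pics/w1.png

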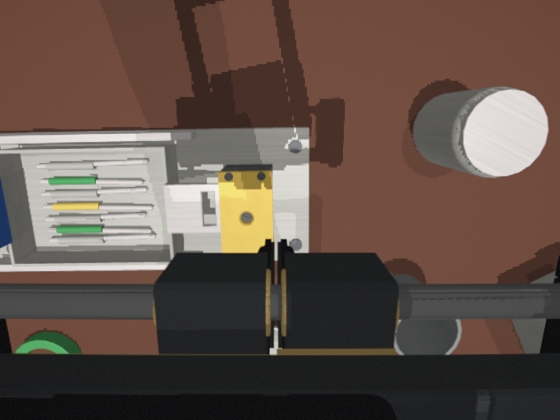

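Wrist view: yellow plate with the hole at about (247,217). The tray's tongue slot at (208,208) is not yet under it, and the canister is well clear to the right.

```bash
cat > hole.py <<'E'
from h import *
np.set_printoptions(precision=4,suppress=True)
def hole(d,guess):
    g=cv2.cvtColor(d['pixels'],cv2.COLOR_BGR2GRAY).astype(float)
    u,v=np.round(guess).astype(int); w=g[v-10:v+11,u-10:u+11]
    ys,xs=np.mgrid[v-10:v+11,u-10:u+11]; th=(w.min()+np.median(w))/2
    n,l,st,c=cv2.connectedComponentsWithStats((w<th).astype(np.uint8))
    i=1+np.argmin([np.hypot(*(c[k]-10)) for k in range(1,n)])
    p=c[i]+[u-10,v-10]; return p,st[i,4],atz(d,p,.07)
if __name__=='__main__':
    d=snap('wrist'); print('wrist',hole(d,(247,217)))
    t=snap('top'); print('top',hole(t,(201,210)))
E
python3 hole.py
```

```text
wrist (array([244.3008, 217.9268]), np.int32(123), array([0.5818, 0.1371, 0.07  ]))
top (array([200. , 205.5]), np.int32(2), array([0.5924, 0.1395, 0.07  ]))
```

Call:
play_rows(
  linear=[
    [0.5,-5,0],
    [1,-10,0],
    [1.5,-15,0],
    [2,-20,0],
    [2,-25,0],
  ],
  yaw=[0,0,0,0,0],
  fingers=[0,0,0,0,0],
)

```text
time_s: 3.65
position: [0.5761, -0.0835, 0.245]
tcp_rot: [[-1.0, -0.009, 0.002], [-0.009, 1.0, 0.001], [-0.002, 0.001, -1.0]]
contact_force: [0.5, -0.1, 0.1]
width: 0.004
```

Call:
play_rows(
  linear=[
    [0,-4,0],
    [0.3,-6.7,-3],
    [0.3,-6.7,-8],
    [0.3,-6.7,-13],
    [0.3,-6.7,-17.2],
  ],
  yaw=[0,0,0,0,0],
  fingers=[0,0,0,0,0],
)

```text
time_s: 4.15
position: [0.5785, -0.1497, 0.0704]
tcp_rot: [[-1.0, -0.01, 0.001], [-0.01, 1.0, 0.002], [-0.001, 0.002, -1.0]]
contact_force: [1.0, 0.4, -0.7]
width: 0.003
```

Call:
play_rows(
  linear=[
    [0,0,0],
    [0,0.6,0],
    [0,1.2,0],
    [0,1.8,0],
    [0,2.4,0],
  ],
  yaw=[0,0,0,0,0],
  fingers=[0,0,0,0,0],
)

```text
time_s: 4.65
position: [0.5801, -0.1253, 0.0732]
tcp_rot: [[-1.0, -0.01, 0.005], [-0.01, 1.0, 0.001], [-0.005, 0.0, -1.0]]
contact_force: [-0.0, -0.6, 0.0]
width: 0.007
```

Call:
play_rows(
  linear=[
    [0,0.5,0],
    [0,1.0,0],
    [0,1.5,0],
    [0,2.0,0],
    [0,2.5,0],
  ],
  yaw=[0,0,0,0,0],
  fingers=[0,0,0,0,0],
)

```text
time_s: 5.15
position: [0.5807, -0.1002, 0.0738]
tcp_rot: [[-1.0, -0.01, 0.006], [-0.01, 1.0, 0.0], [-0.006, -0.0, -1.0]]
contact_force: [-1.1, -3.7, 3.3]
width: 0.006
```

Call:
play_rows(
  linear=[
    [0,0.4,0],
    [0,0.8,0],
    [0,1.1,0],
  ],
  yaw=[0,0,0],
  fingers=[0,0,0],
)

```text
time_s: 5.45
position: [0.5805, -0.0888, 0.0737]
tcp_rot: [[-1.0, -0.01, 0.006], [-0.01, 1.0, 0.0], [-0.006, 0.0, -1.0]]
contact_force: [-1.5, -3.8, 3.6]
width: 0.005
```

Call:
play_rows(
  linear=[
    [0,0.3,0],
    [0,0.6,0],
    [0,0.9,0],
  ],
  yaw=[0,0,0],
  fingers=[0,0,0],
)

```text
time_s: 5.75
position: [0.5805, -0.0872, 0.0739]
tcp_rot: [[-1.0, -0.013, 0.006], [-0.013, 1.0, -0.016], [-0.006, -0.016, -1.0]]
contact_force: [-2.5, -36.5, -1.5]
width: 0.005
```

Call:
play_rows(
  linear=[
    [0,0.2,0],
    [0,0.4,0],
    [0,0.6,0],
  ],
  yaw=[0,0,0],
  fingers=[0,0,0],
)

```text
time_s: 6.05
position: [0.5806, -0.0876, 0.0741]
tcp_rot: [[-1.0, -0.015, 0.007], [-0.015, 0.999, -0.029], [-0.006, -0.029, -1.0]]
contact_force: [-1.4, -30.6, -1.1]
width: 0.002
```

Call:
play_rows(
  linear=[
    [0,-1,0],
    [0,-2,1],
    [-1,-2,6],
    [-2,-4,11],
    [-4,-8,16],
  ],
  yaw=[0,0,0,0,0],
  fingers=[0,0,0,0.2,0.6],
)

```text
time_s: 6.55
position: [0.5476, -0.1535, 0.2199]
tcp_rot: [[-1.0, -0.017, 0.009], [-0.018, 0.999, -0.028], [-0.009, -0.028, -1.0]]
contact_force: [0.8, -0.6, 0.2]
width: 0.121
```

Call:
play_rows(
  linear=[
    [-2,-4,1],
    [-4,-8,1],
    [-6,-12,1],
    [-6.5,-16.5,1],
    [-6.5,-16.5,1],
  ],
  yaw=[7,14,14,14,14],
  fingers=[0.9,0.9,0.9,0.9,0.9],
)

```text
time_s: 7.05
position: [0.4815, -0.3219, 0.2303]
tcp_rot: [[-0.967, -0.254, 0.016], [-0.254, 0.967, -0.025], [-0.009, -0.028, -1.0]]
contact_force: [0.8, 0.6, -0.1]
width: 0.535
```

```bash
cat > pin.py <<'E'
from h import *
import sys
np.set_printoptions(precision=4,suppress=True)
d=snap('wrist'); print(sensors.state()['position'])
g=proj(d,[.4985,-.337,.094])[0]; print('guess',g)
for t in ['pin_grip','pin']: print(t,[(round(r['conf'],2),r['location']) for r in nets.tip_of('wrist',t)])
u,v=g.astype(int); u0,v0=max(u-70,0),max(v-60,0)
im=d['pixels']; H,S,V=cv2.split(cv2.cvtColor(im,cv2.COLOR_BGR2HSV))
m=(((H<8)|(H>172))&(S>170)&(V>120)).astype(np.uint8)
n,l,st,c=cv2.connectedComponentsWithStats(m)
for i in range(1,n):
    if st[i,4]>8 and np.hypot(*(c[i]-g))<70: print('red',st[i],c[i],atz(d,c[i],.077),atz(d,c[i],.088))
cr=im[v0:v0+120,u0:u0+140]; cv2.imwrite(sys.argv[1],cv2.resize(cr,None,fx=5,fy=5,interpolation=cv2.INTER_CUBIC)); print('crop0',u0,v0)
E
python3 pin.py pics/w2.png
```

```text
[ 0.4821 -0.3198  0.23  ]
guess [258.1635 213.3024]
pin_grip [(0.9, [277.0, 6.1]), (0.7, [251.9, 208.2])]
pin [(0.94, [244.0, 77.8]), (0.88, [131.1, 85.0]), (0.77, [259.1, 190.7])]
red [266 199   4   4  11] [267.4545 200.5455] [ 0.4898 -0.332   0.077 ] [ 0.4872 -0.3321  0.088 ]
crop0 188 153
```

View pics/w2.png

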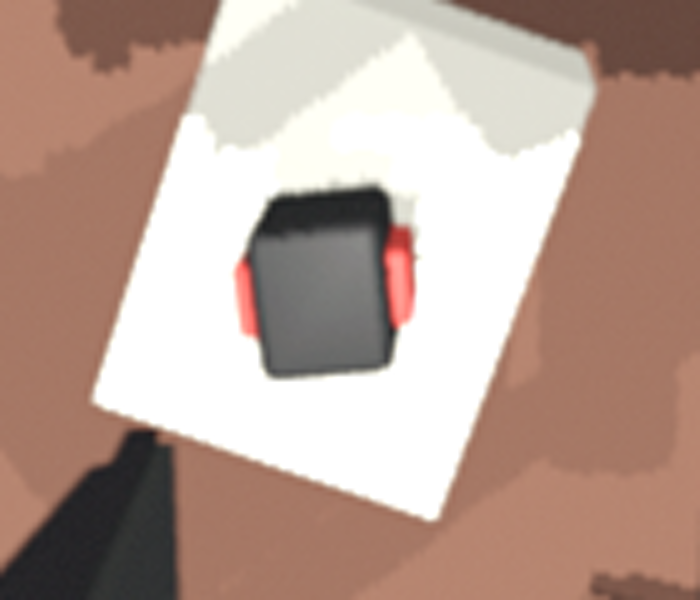

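The wrist crop shows the pin's black head with a red button on each side, its top face centred at about (253,213). It needs about 4° more yaw.

```bash
python3 -c "
from h import *
np.set_printoptions(precision=4,suppress=True)
d=snap('wrist');s=sensors.state();c=atz(d,(253,213.2),.094);print(c,s['position'],'delta cm',(c-s['position'])*100,s['tcp_rot'])
q=np.array([(255,238),(385,225),(390,368),(270,375)])/5+[188,153]
print(np.array([atz(d,p,.094) for p in q]))
t=snap('top');print(atz(t,(409.5,250),.094))
"
```

```text
[ 0.5006 -0.3366  0.094 ] [ 0.4829 -0.3173  0.2298] delta cm [  1.7663  -1.9393 -13.5811] [[-0.9656 -0.2596  0.0156]
 [-0.2599  0.9654 -0.0233]
 [-0.009  -0.0266 -0.9996]]
[[ 0.4932 -0.3506  0.094 ]
 [ 0.4853 -0.3302  0.094 ]
 [ 0.509  -0.3231  0.094 ]
 [ 0.5157 -0.3425  0.094 ]]
[ 0.5005 -0.3409  0.094 ]
```

Call:
play_rows(
  linear=[
    [1.7,-2.0,-4],
    [1.7,-2.0,-8],
    [1.7,-2.0,-11],
    [1.7,-2.0,-11],
    [1.7,-2.0,-11],
  ],
  yaw=[4,4,4,4,4],
  fingers=[0.7,0.7,0.7,0.7,0.7],
)

```text
time_s: 7.8
position: [0.5005, -0.3359, 0.1201]
tcp_rot: [[-0.944, -0.328, 0.017], [-0.329, 0.944, -0.022], [-0.009, -0.026, -1.0]]
contact_force: [0.5, -0.3, -1.4]
width: 0.702
```

```bash
python3 -c "
from h import *
np.set_printoptions(precision=4,suppress=True)
s=sensors.state();print(s['position'],s['tcp_rot'],s['width'])
d=snap('wrist');cv2.imwrite('pics/w3.png',d['pixels'])
t=snap('scene');print(proj(t,[.5,-.337,.094]),proj(d,[[.5006,-.337,.094],s['position']]))
"
```

```text
[ 0.5005 -0.3359  0.1201] [[-0.9444 -0.3284  0.0169]
 [-0.3287  0.9442 -0.0219]
 [-0.0088 -0.0262 -0.9996]] 0.7022767365767845
[[157.7206 190.4395]] [[275.911  242.1443]
 [276.6964 260.4847]]
```

View pics/w3.png

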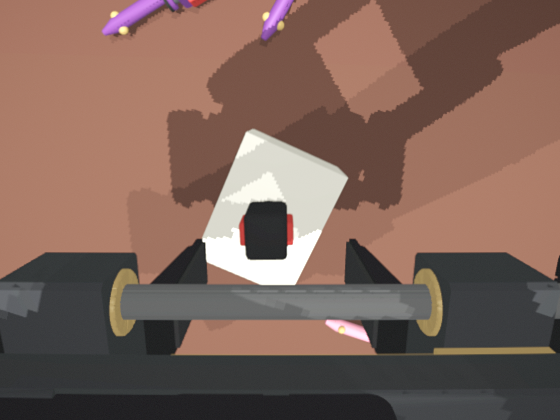

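Wrist view: the head is square between the open fingers, centred at about (267,236), roughly 9 px left of the jaw centre, so I correct for that.

```bash
python3 -c "
from h import *
np.set_printoptions(precision=4,suppress=True)
d=snap('wrist');p=np.array(sensors.state()['position']);im=d['pixels']
g=im.max(2);w=(g[195:275,225:310]<70).astype(np.uint8);n,l,st,c=cv2.connectedComponentsWithStats(w);i=1+np.argmax(st[1:,4]);print(st[i]+[225,195,0,0,0])
for q in ((267,236),(267,238)):
  c=atz(d,q,.094);print(c,(c-p)*100)
"
```

```text
[ 249  199   42   57 2242]
[ 0.501  -0.3441  0.094 ] [-0.0689 -0.6475 -2.8923]
[ 0.5021 -0.3438  0.094 ] [ 0.0413 -0.6099 -2.8923]
```

Call:
play_rows(
  linear=[
    [0,-0.45,0],
    [0,-0.45,-3],
    [0,-0.45,-6],
    [0,-0.45,-6],
    [0,-0.45,-6],
  ],
  yaw=[0,0,0,0,0],
  fingers=[0.7,0.7,0.7,0.6,0.5],
)

```text
time_s: 8.45
position: [0.502, -0.3426, 0.0638]
tcp_rot: [[-0.945, -0.327, 0.021], [-0.328, 0.944, -0.026], [-0.012, -0.031, -0.999]]
contact_force: [-0.2, 0.4, 0.5]
width: 0.584
```

Call:
play_rows(
  linear=[
    [0,0,0],
    [0,0,0],
    [0,0,0],
    [0,0,0],
    [0,0,0],
  ],
  yaw=[0,0,0,0,0],
  fingers=[0.35,0.3,0.2,0.1,0.1],
)

```text
time_s: 8.95
position: [0.5028, -0.343, 0.0654]
tcp_rot: [[-0.945, -0.327, 0.023], [-0.328, 0.944, -0.027], [-0.013, -0.033, -0.999]]
contact_force: [-0.3, 1.5, 6.6]
width: 0.249
```

Call:
play_rows(
  linear=[
    [0,0,0],
    [0,0,0],
    [0,0,0],
  ],
  yaw=[0,0,0],
  fingers=[0,0,0],
)

```text
time_s: 9.25
position: [0.5028, -0.3431, 0.0655]
tcp_rot: [[-0.945, -0.327, 0.023], [-0.328, 0.944, -0.027], [-0.013, -0.033, -0.999]]
contact_force: [-0.8, 0.4, 3.3]
width: 0.255
```

Call:
play_rows(
  linear=[
    [0,0,2],
    [0,0,5],
    [0,0,9],
    [0,0,13],
    [0,2,15],
  ],
  yaw=[0,0,0,0,0],
  fingers=[0,0,0,0,0],
)

```text
time_s: 9.75
position: [0.5037, -0.3252, 0.2192]
tcp_rot: [[-0.945, -0.325, 0.027], [-0.326, 0.945, -0.031], [-0.015, -0.038, -0.999]]
contact_force: [0.6, -1.6, -0.7]
width: 0.251
```

Call:
play_rows(
  linear=[
    [1,4,0],
    [2,8.5,0],
    [3,13,0],
    [4,17.5,0],
    [5,22,0],
  ],
  yaw=[0,0,0,0,0],
  fingers=[0,0,0,0,0],
)

```text
time_s: 10.25
position: [0.5533, -0.1035, 0.2182]
tcp_rot: [[-0.945, -0.325, 0.026], [-0.326, 0.945, -0.031], [-0.014, -0.038, -0.999]]
contact_force: [-0.3, -0.3, -0.9]
width: 0.249
```

Call:
play_rows(
  linear=[
    [0.7,4.5,0],
    [1.4,9,0],
    [2.1,13.5,0],
    [2.7,18,0],
    [2.7,18,0],
  ],
  yaw=[0,0,0,0,0],
  fingers=[0,0,0,0,0],
)

```text
time_s: 10.75
position: [0.5799, 0.0811, 0.2169]
tcp_rot: [[-0.943, -0.331, 0.024], [-0.331, 0.943, -0.029], [-0.013, -0.036, -0.999]]
contact_force: [-0.3, 0.1, -0.5]
width: 0.254
```

```bash
python3 -c "
from h import *
np.set_printoptions(precision=4,suppress=True)
s=sensors.state();print(s['position'],s['tcp_rot'],s['width'],s['contact_force'])
d=snap('wrist');t=snap('scene');o=snap('top')
cv2.imwrite('pics/w4.png',cv2.resize(np.hstack([d['pixels'][110:310,140:420],cv2.resize(t['pixels'][120:270,250:460],(280,200)),cv2.resize(o['pixels'][130:280,150:360],(280,200))]),(798,190)))
a=cv2.resize(d['pixels'],(400,300));b=cv2.resize(t['pixels'][130:270,245:431],(400,300));c=cv2.resize(o['pixels'][140:280,150:336],(400,300))
cv2.imwrite('pics/w4.png',np.vstack([np.hstack([a,b]),np.hstack([c,cv2.resize(d['pixels'][120:270,150:350],(400,300))])]))
"
```

```text
[0.5799 0.0811 0.2169] [[-0.9435 -0.3305  0.0245]
 [-0.3312  0.9431 -0.0294]
 [-0.0134 -0.0358 -0.9993]] 0.2539573686995124 [-0.3192  0.092  -0.4617]
```

View pics/w4.png

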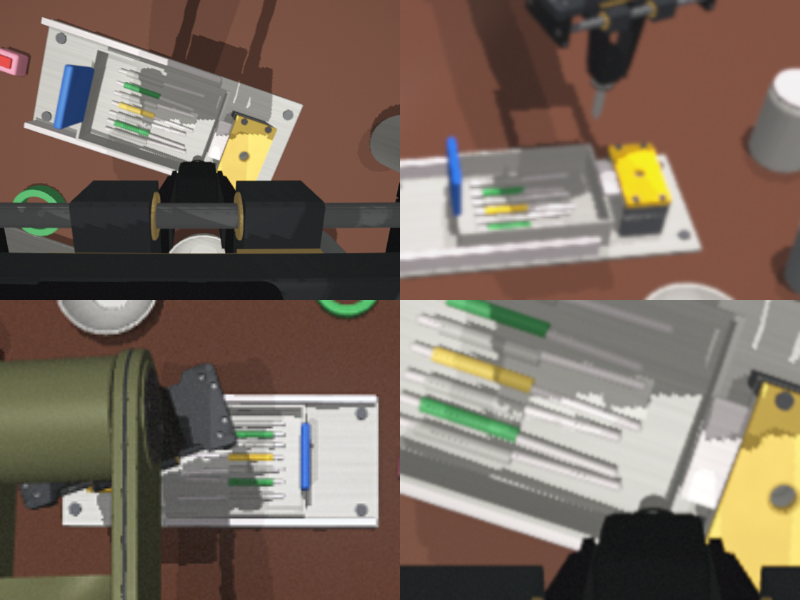

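The pin is held upright and the tray's tongue is under the yellow plate. The hole is at scene (357,211) and wrist (341,218); the pin tip is at scene (337,183). I check these against the geometry.

```bash
python3 -c "
from hole import *
d=snap('wrist');t=snap('scene');s=sensors.state();p=np.array(s['position']);R=np.array(s['tcp_rot']);print(p)
h1=hole(d,(341,218.5));print('wrist',h1)
h2=hole(t,(356.6,210.7));print('scene',h2); print('scene manual',atz(t,(356.6,210.7),.07))
off=np.array([.0007,-.0021,-.0615])
print('tip pred',proj(t,p+off),'seen 336.6,182.7', 'vertical',proj(t,p-[0,0,.0615]))
print('hole reproj',proj(t,[.582,.1372,.07]))
g=t['pixels'][165:200,320:350]
cv2.imwrite('pics/x.png',g)
"
```

```text
[0.58   0.0753 0.2176]
wrist (array([346.459 , 220.3361]), np.int32(122), array([0.582 , 0.1358, 0.07  ]))
scene (array([356. , 210.5]), np.int32(6), array([0.5845, 0.1376, 0.07  ]))
scene manual [0.5852 0.1389 0.07  ]
tip pred [[333.8977 185.2096]] seen 336.6,182.7 vertical [[334.7519 184.9425]]
hole reproj [[355.6025 209.7659]]
```

Call:
play_rows(
  linear=[
    [0.1,3,0],
    [0.1,6.3,-2],
    [0.1,6.3,-5],
    [0.1,6.3,-6.5],
    [0.1,6.3,-6.5],
  ],
  yaw=[0,0,0,0,0],
  fingers=[0,0,0,0,0],
)

```text
time_s: 11.5
position: [0.579, 0.1367, 0.1491]
tcp_rot: [[-0.947, -0.322, 0.019], [-0.323, 0.946, -0.033], [-0.007, -0.037, -0.999]]
contact_force: [-0.4, -0.6, -0.7]
width: 0.25
```

```bash
python3 -c "
from hole import *
for i in range(2): d=snap('wrist');t=snap('scene')
s=sensors.state();print(s['position'],s['tcp_rot'],s['contact_force'])
p=np.array(s['position']);print(proj(t,p+[.0007,-.0021,-.0615]),proj(t,[.582,.137,.07]))
cv2.imwrite('pics/w5.png',np.hstack([cv2.resize(d['pixels'][140:260,200:350],(400,320),interpolation=2),cv2.resize(t['pixels'][155:235,310:410],(400,320),interpolation=2)]))
"
```

```text
[0.5822 0.1376 0.1544] [[-0.9463 -0.3222  0.0277]
 [-0.323   0.9459 -0.031 ]
 [-0.0162 -0.0383 -0.9991]] [ 0.1501 -0.3436 -0.329 ]
[[356.5609 203.5555]] [[355.5219 209.771 ]]
```

View pics/w5.png

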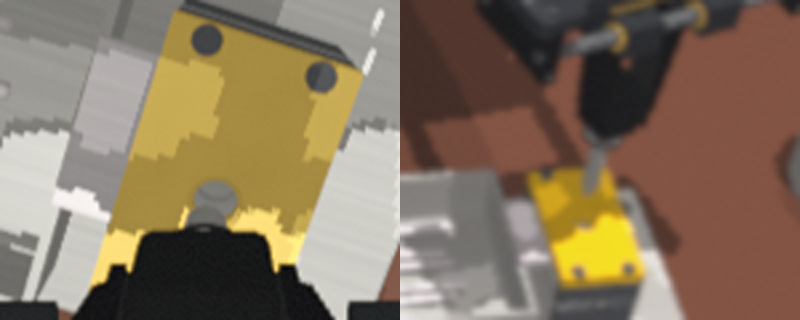

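The tip is seen at scene (357.5,203) against a prediction of (356.6,203.6), and the hole sits below it at (356,211). They are aligned within about 1–2 mm, so I descend gently.

Call:
play_rows(
  linear=[
    [-0.1,0,-0.7],
    [-0.1,0,-1.4],
    [-0.1,0,-1.9],
    [-0.1,0,-1.9],
  ],
  yaw=[0,0,0,0],
  fingers=[0,0,0,0],
)

```text
time_s: 12.1
position: [0.5803, 0.1375, 0.1341]
tcp_rot: [[-0.946, -0.322, 0.025], [-0.323, 0.946, -0.031], [-0.014, -0.038, -0.999]]
contact_force: [-0.2, 0.1, -1.2]
width: 0.253
```

Call:
play_rows(
  linear=[
    [0,0,-0.2],
    [0,0,-0.4],
    [0,0,-0.6],
    [0,0,-0.8],
    [0,0,-0.8],
  ],
  yaw=[0,0,0,0,0],
  fingers=[0,0,0,0,0],
)

```text
time_s: 12.6
position: [0.581, 0.1378, 0.1264]
tcp_rot: [[-0.946, -0.322, 0.027], [-0.323, 0.946, -0.031], [-0.016, -0.038, -0.999]]
contact_force: [2.1, 1.6, 0.2]
width: 0.252
```

Call:
play_rows(
  linear=[
    [0.05,0.05,-0.2],
    [0.05,0.05,-0.4],
    [0.05,0.05,-0.6],
    [0.05,0.05,-0.6],
  ],
  yaw=[0,0,0,0],
  fingers=[0,0,0,0],
)

```text
time_s: 13.0
position: [0.5821, 0.1388, 0.1204]
tcp_rot: [[-0.946, -0.322, 0.029], [-0.323, 0.946, -0.03], [-0.018, -0.037, -0.999]]
contact_force: [3.0, 2.4, -0.1]
width: 0.247
```

Call:
play_rows(
  linear=[
    [0,0,-0.2],
    [0,0,-0.4],
    [0,0,-0.6],
    [0,0,-0.6],
  ],
  yaw=[0,0,0,0],
  fingers=[0,0,0,0],
)

```text
time_s: 13.4
position: [0.5823, 0.1389, 0.1142]
tcp_rot: [[-0.946, -0.322, 0.03], [-0.323, 0.946, -0.029], [-0.019, -0.037, -0.999]]
contact_force: [2.9, 2.5, -1.0]
width: 0.251
```

Call:
play_rows(
  linear=[
    [0.05,0.05,-0.2],
    [0.05,0.05,-0.4],
    [0.05,0.05,-0.6],
    [0.05,0.05,-0.6],
  ],
  yaw=[0,0,0,0],
  fingers=[0,0,0,0],
)

```text
time_s: 13.8
position: [0.5825, 0.1391, 0.1075]
tcp_rot: [[-0.946, -0.322, 0.029], [-0.323, 0.946, -0.03], [-0.018, -0.037, -0.999]]
contact_force: [2.9, 1.0, -1.9]
width: 0.25
```

Call:
play_rows(
  linear=[
    [0,0,-0.2],
    [0,0,-0.4],
    [0,0,-0.6],
    [0,0,-0.6],
  ],
  yaw=[0,0,0,0],
  fingers=[0,0,0,0],
)

```text
time_s: 14.2
position: [0.5825, 0.139, 0.1012]
tcp_rot: [[-0.946, -0.322, 0.029], [-0.323, 0.946, -0.03], [-0.018, -0.038, -0.999]]
contact_force: [2.6, 0.3, -2.0]
width: 0.252
```

Tip at about 40 mm and the forces are small. The collar should seat at TCP z ≈ 0.083.

Call:
play_rows(
  linear=[
    [0,0,-0.3],
    [0,0,-0.6],
    [0,0,-0.9],
    [0,0,-0.9],
  ],
  yaw=[0,0,0,0],
  fingers=[0,0,0,0],
)

```text
time_s: 14.6
position: [0.5826, 0.139, 0.0917]
tcp_rot: [[-0.946, -0.322, 0.029], [-0.323, 0.946, -0.03], [-0.018, -0.038, -0.999]]
contact_force: [4.3, -0.1, -1.7]
width: 0.252
```

Call:
play_rows(
  linear=[
    [0,0,-0.2],
    [0,0,-0.4],
    [0,0,-0.6],
    [0,0,-0.6],
  ],
  yaw=[0,0,0,0],
  fingers=[0,0,0,0],
)

```text
time_s: 15.0
position: [0.5828, 0.1388, 0.0854]
tcp_rot: [[-0.946, -0.322, 0.029], [-0.323, 0.946, -0.03], [-0.018, -0.038, -0.999]]
contact_force: [3.5, -0.4, -1.5]
width: 0.25
```

Call:
play_rows(
  linear=[
    [0,0,-0.1],
    [0,0,-0.2],
    [0,0,-0.2],
  ],
  yaw=[0,0,0],
  fingers=[0,0,0],
)

```text
time_s: 15.3
position: [0.5829, 0.1388, 0.0837]
tcp_rot: [[-0.946, -0.322, 0.03], [-0.323, 0.946, -0.03], [-0.018, -0.038, -0.999]]
contact_force: [3.9, -0.6, 2.6]
width: 0.253
```

Call:
play_rows(
  linear=[
    [0,0,-0.1],
    [0,0,-0.2],
    [0,0,-0.2],
  ],
  yaw=[0,0,0],
  fingers=[0,0,0],
)

```text
time_s: 15.6
position: [0.583, 0.1388, 0.0836]
tcp_rot: [[-0.946, -0.322, 0.029], [-0.323, 0.946, -0.03], [-0.018, -0.038, -0.999]]
contact_force: [-1.6, -0.7, 10.6]
width: 0.251
```

Call:
play_rows(
  linear=[
    [0,0,-0.15],
    [0,0,-0.15],
    [0,0,-0.15],
    [0,0,-0.15],
    [0,0,-0.1],
  ],
  yaw=[0,0,0,0,0],
  fingers=[0,0.3,0.45,0.6,0.7],
)

```text
time_s: 16.1
position: [0.5816, 0.1388, 0.0813]
tcp_rot: [[-0.946, -0.322, 0.026], [-0.323, 0.946, -0.031], [-0.015, -0.037, -0.999]]
contact_force: [0.6, -1.3, -0.7]
width: 0.498
```

Call:
play_rows(
  linear=[
    [0,0,0],
    [0,0,1],
    [0,0,4],
    [-2,0,8],
    [-5,0,12],
  ],
  yaw=[0,0,0,0,0],
  fingers=[0.75,0.75,0.75,0.75,0.75],
)

```text
time_s: 16.6
position: [0.5314, 0.1386, 0.2028]
tcp_rot: [[-0.946, -0.322, 0.025], [-0.323, 0.946, -0.031], [-0.014, -0.037, -0.999]]
contact_force: [-0.3, 0.7, 0.2]
width: 0.752
```

```bash
python3 -c "
from h import *
np.set_printoptions(precision=4,suppress=True)
s=sensors.state();print(s['position'],s['contact_force'],s['width'])
d=snap('wrist');t=snap('scene');q=proj(d,[.582,.137,.095])[0];r=proj(t,[[.582,.137,.112],[.582,.137,.095],[.582,.137,.07]]);print(q,r)
v=int(np.clip(q[1]-75,0,270));u=int(np.clip(q[0]-100,0,360))
cv2.imwrite('pics/w6.png',np.hstack([cv2.resize(d['pixels'][v:v+150,u:u+200],(400,300),interpolation=2),cv2.resize(t['pixels'][165:240,305:405],(400,300),interpolation=2)]));print(u,v)
"
```

```text
[0.5314 0.1386 0.2028] [-0.2698  0.6692  0.2024] 0.7520741682267843
[258.7131 264.3477] [[358.4329 197.6453]
 [357.2309 202.6515]
 [355.5219 209.771 ]]
158 189
```

View pics/w6.png

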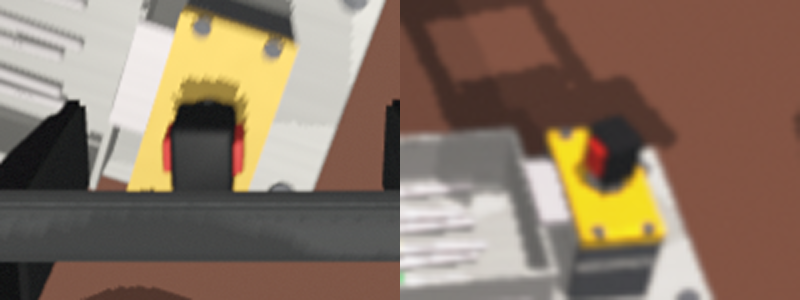

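The pin stands in the yellow plate with both red buttons out. The top of its head is at scene (359,197), where a seated pin should be (358,198). I check the bystanders and hand in.

```bash
python3 -c "
from h import *
snap('scene')
for t in ['canister_mid','cup_mid','spray_mid','dish_mid','tape_roll_mid','pin_stand','tray_handle','pin_grip']: print(t,[(round(r['conf'],2),np.round(r['location']).tolist()) for r in nets.tip_of('scene',t)][:4])
print(job.finish_job())"
```

```text
canister_mid [(0.86, [427.0, 185.0])]
cup_mid [(0.65, [357.0, 202.0]), (0.57, [439.0, 249.0])]
spray_mid [(0.96, [156.0, 257.0]), (0.33, [309.0, 231.0])]
dish_mid [(0.64, [380.0, 288.0])]
tape_roll_mid [(0.65, [257.0, 307.0])]
pin_stand [(0.78, [164.0, 218.0])]
tray_handle [(0.72, [269.0, 201.0])]
pin_grip [(0.76, [358.0, 204.0]), (0.76, [219.0, 232.0]), (0.55, [131.0, 180.0]), (0.54, [158.0, 165.0])]
the job is handed in; nothing more can be done
None
```

The tray is home and the ball-lock pin is seated through the yellow catch plate and released. I handed the job in at about 17 s, and the hand-in gave no verdict.

- **Tray:** I pushed it by the blue handle until it hit the hard stop, at about 36 N, before touching the pin.
- **Pin:** I took the black pin from the white stand with both buttons squeezed flush (opening about 24 mm) and slid it through with only a few newtons of side force. The collar seated at 10.6 N, at the expected height, and then I let go.
- **Last picture:** the top of the pin's head is where a seated pin should be, and both red buttons have sprung out. I did not pull on the pin to test the lock, so that the balls are out is inferred from the buttons.
- **Bystanders:** the canister, bowl, spray, tape roll, stand and cup were within about 4 px of where they started.

**Checks that disagreed:**
- The network also reported a "cup" where the pin now stands, which I take to be false.
- Its positions for the pink and purple look-alikes differ by 10 to 35 px from the first ones. I put that down to network noise, since I never felt contact near them, but I did not check it in a picture.
- Pushing the tray left the tool tilted about 2°, but the pin still went in and seated.

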